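# Draw a sealant cartridge out from under a crate's sliding tray

### The arm

A 7-joint arm with a two-finger parallel gripper is mounted at the origin on a cart in front of the work surface, level with it; the furniture and walls round the work are solid. World frame = base frame: x ahead of the robot, y to its left, z up, the work surface at z = 0. Lengths are in m, angles in rad, forces in N, time in s.
With the tool pointing down it reaches from about 0.425 to 0.95 m from the base axis. Payload 4.7 kg.
Tool frame: the origin (TCP) lies on the centre line of the jaws, within the pads' length; the fingertips stand robot.nose_length ahead of it and the grasp point (between the pads) lies 8 mm behind it (robot.nose_length is the distance from the TCP to the fingertips, in m); z points along the fingers, x is the direction in which the jaws open and shut, and the axes are right-handed (so a half turn about z gives the same grasp; the last joint's range is limited). The gripper opens to 85 mm and grips with 20 to 120 N. Pads are 22 mm wide; open, the fingers measure 114 mm over their backs; the gripper's body (76 mm by 85 mm) begins 54 mm behind the grasp point. The pads swing forward as they close: fully open they stand 13 mm farther back than shut.
Start: joints at [-1.349, 0.469, -0.049, 1.532, 0.024, 1.141, -0.082], TCP at [0.167, 0.654, 0.242] pointing down, gripper open.
Joint ranges: [-2.59, 2.59], [-0.33, 1.99], [-1.39, 1.29], [0.1, 2.45], [-1.04, 4.18], [0.21, 1.99], [-2.66, 2.66]. Speed limits (rad/s): [2.57, 2.57, 3.14, 3.14, 3.14, 3.14, 3.14].

### API

Orientations are given as [roll, pitch, yaw] about the fixed x, y, z axes, in that order (R = Rz(yaw) Ry(pitch) Rx(roll)).
In Python, from plant import robot gives the robot as it stands. Calls block until the motion is done:
- robot.goto(position, orientation): joint-space move of the TCP to a pose.
- robot.move_straight(position, vel=0.15, attitude=None, contact_N=None): straight line of the TCP; attitude=None keeps the orientation; vel is the mean speed in m/s. With contact_N (N) it stops when the force on the tool has changed by that much, and returns True; else False.
- robot.move_joints(angles): joint-space move.
- robot.grip(opening, strength=None): opening from 0.0 (shut) to 1.0 (fully open); strength is the grip in N (None keeps the last); returns when the fingers have stopped.
- robot.sleep(seconds).
- robot.inverse_kinematics(position, orientation): joint angles nearest the present ones, or None.
- robot.sense(): the state.
- robot.grab_frame(name): name is "side" or "top" or "wrist"; returns a dict with "image" (400x640x3 uint8, red, green, blue), "range_z" (400x640 float32, m along the optical axis (not along the pixel's ray), 0 where there is no reading), "fx", "fy", "cx", "cy" (pixels), "R" (3x3) and "t" (3): a world point X has camera coordinates R X + t. Camera axes: x right, y down, z forward; pixel columns grow to the right and rows downward; lengths in m; the calibration is good to about 2 mm. The wrist camera is an equidistant fisheye: a pixel r from the principal point sees the ray r / f radians off the axis. A picture is of the moment at which its call begins.
A pose or a line that the arm cannot do raises robot.IKError and nothing moves.
- robot.close_job(): hands the job in, once; it reports no verdict.
The state is a dict: "t": time; "joint_pos": joint angles; "joint_velocities": joint speeds; "effort": joint torques, N m; "tcp_pos": TCP position; "tcp_rot": TCP orientation; "wrist_force": force on the tool from outside, world axes, zero at the start; "torque": the same for the moment, N m; "opening": opening from 0.0 (shut) to 1.0 (fully open).
Only numpy, scipy, OpenCV 4.12 (cv2) and the standard library are available. Lean on these libraries where they do the work, as an engineer would, in place of code of your own. Each camera call takes 0.05 s, during which the arm holds its last target.

### The job

The sealant cartridge in the bottom of the tool crate is needed for the worktop joint, but the orange tray is over it: slide the tray fully home to the end of the crate where the cartridge's nozzle lies. Then grip the cartridge gently by its tube, because a hard squeeze drives sealant out of the nozzle, tip its round base end up and draw it out diagonally past the tray without forcing it against the crate. Finish while holding it still in the air, level so that nothing runs out, all of it well clear above the crate, with the tray still home and the loose tape measure, glass and red screwdriver left alone.

Things in the scene. Friction and masses are not known exactly. Their poses are not given: they have to be found in the camera images.
- crate: Fixed open grey tool crate, 210 (x) x 380 (y) x 105 mm high; origin centred under it on the worktop, z up. Floor 4 mm thick, inside 200 x 370 mm. End walls scooped to 75 mm over the middle 120 mm. Two 16 mm high floor ribs (inner faces at x = +-32 mm) keep the cartridge near the middle line; the tools beside them are fixed. Drawing out, keep the cartridge's pressure on crate and tray under 25 N.
- tray (a joint): Travel (m) of the orange tray along crate +y: 0 at the -y stop, 0.245 at the +y stop (home, over the nozzle). 3 to 4 N slides it; it stays where left and cannot be lifted out. Tray 196 (x) x 127 (y) x 32 mm, underside 75 mm above the worktop. Home, it covers crate y +60 to +185 mm and leaves 245 mm open, less than the cartridge's length.
- tray_bar (a point): Centre of the tray's black carrying bar, 130 mm above the worktop over the crate's middle line. The bar runs along crate y, 121 mm long, 16 wide, 14 high, with end posts; below it is free space to the tray floor, 78 mm above the worktop. The fixed things beside it reach up to 101 mm above the worktop. Pinch it across crate x and slide.
- cartridge: Loose black and white sealant cartridge, 311 mm, 0.22 to 0.38 kg, lying along crate y, nozzle to +y. Origin: centre of its round base end, 28 mm above the worktop; its z axis runs to the nozzle. Tube 50 mm thick from 0 to 227 mm, then nozzle 24, then 12 mm thick. Centre of mass about 115 mm from the base. 20 N a finger carries it; over 35 N a finger (70 N in all) squeezes sealant out.
- cartridge_nozzle (a point): Point on the cartridge's axis 2 mm inside the tip of the nozzle, 309 mm from the base.
- tape_measure: Loose yellow tape measure, 38 x 74 x 64 mm, on the worktop off the crate's -y end; origin under its centre. Leave alone.
- tumbler: Loose clear drinking glass, 76 mm in diameter, 86 mm high, on the worktop to the right; origin under its centre. Leave alone.
- screwdriver: Loose screwdriver with red handle, 222 x 26 x 25 mm, on the worktop to the right; origin under its middle. Leave alone.

How it is judged:
On the way, in this order (a step that is already met when the one before it is completed fails the run):
1. the tray is slid home to its +y end stop (within 8 mm) (value of joint tray above 0.237 m), for 0.2 s.
2. the cartridge is drawn out diagonally: its base is up over the end wall while its nozzle is still lower than the tray's underside (z of cartridge in the frame of crate above 0.1 m and z of cartridge_nozzle in the frame of crate below 0.075 m), for 0.05 s.
At the end, for the whole second after the job is handed in: The fingers hold the cartridge still, within 25 degrees of level, touching nothing of the crate, its base centre over 155 mm and its nozzle tip over 135 mm above the worktop (all of it some 25 mm above the crate's rim); the tray is within 10 mm of its +y stop (z of cartridge in the frame of crate above 0.155 m and z of cartridge_nozzle in the frame of crate above 0.135 m and angle between cartridge's own z axis and vertical between 1.134 and 2.007 rad and contact force between the fingers and cartridge above 2 N and contact force between cartridge and crate below 0.1 N and linear speed of cartridge below 0.03 m/s and value of joint tray above 0.235 m); the arm keeps its last pose, push and grip.
It fails at once if the cartridge is squeezed with more than 70 N on the fingers in all (contact force between the fingers and cartridge above 70 N).
It fails at once if once its base is off the crate's floor, the cartridge is forced against the crate or its tray with more than 25 N (z of cartridge in the frame of crate above 0.04 m and contact force between cartridge and crate above 25 N).
It fails at once if a bystander is moved more than 20 mm (distance of any of tape_measure, tumbler, screwdriver from where it was at the start of the episode above 0.02 m).
It also fails if it takes over 51 s, if anything falls off the work surface, if the arm or the gripper's body presses on something with over 40 N, if the wrist force passes 120 N, or if a joint passes its speed limit or range.

## Working session

There is one attempt and no reset: what is moved stays moved. The work goes in short steps, each a Python script; the robot and the scene stay as the last script left them, time stands still between calls to the robot, and variables do not carry over. Pictures are saved under pics/ and viewed, and the job is handed in when it is done.

```bash
mkdir -p pics; ls; python3 - <<'E'
from plant import robot
import cv2,numpy as np
s=robot.sense();print({k:np.round(v,3) for k,v in s.items()},robot.nose_length)
for n in("side","top","wrist"):
    f=robot.grab_frame(n);cv2.imwrite(f"pics/{n}0.png",f["image"][:,:,::-1]);np.savez(f"f_{n}0.npz",**f)
    print(n,f["fx"],f["fy"],f["cx"],f["cy"],np.round(f["R"],3).tolist(),np.round(f["t"],3), (-f["R"].T@f["t"]).round(3))
E
```

```text
pics
{'t': np.float64(0.0), 'joint_pos': array([-1.349,  0.469, -0.049,  1.534,  0.024,  1.141, -0.082]), 'joint_velocities': array([-0.002,  0.   ,  0.001,  0.001, -0.001,  0.001, -0.   ]), 'effort': array([ 0.0000e+00, -5.1031e+01, -4.7000e-02, -2.3771e+01,  1.0000e-02,
        7.0000e-03,  0.0000e+00]), 'tcp_pos': array([0.167, 0.653, 0.241]), 'tcp_rot': array([3.142e+00, 2.000e-03, 1.320e+00]), 'wrist_force': array([-0.539, -0.431,  0.104]), 'torque': array([ 0.015, -0.003,  0.002]), 'opening': np.float64(0.997)} 0.011
side 519.612533522581 519.612533522581 315.0405174223396 204.06837866615794 [[1.0, -0.004, 0.003], [0.0, -0.603, -0.798], [0.005, 0.798, -0.603]] [-0.532 -0.039  1.887] [ 0.522 -1.53   1.109]
top 420.38663550274873 420.38663550274873 318.94191759002337 199.58870931372957 [[-0.018, -1.0, 0.001], [-0.988, 0.018, -0.154], [0.154, -0.003, -0.988]] [-0.206  0.542  1.143] [ 0.356 -0.212  1.213]
wrist 309.70691628693146 309.70691628693146 321.36730739863054 203.76551767524762 [[0.248, 0.969, -0.002], [0.918, -0.235, 0.319], [0.309, -0.081, -0.948]] [-0.673 -0.04   0.381] [0.087 0.674 0.373]
```

```bash
ls -la
```

```text
total 5280
drwxr-xr-x  3 agent agent    4096 Dec  5 23:19 .
drwxr-xr-x 23 root  root     4096 Dec  5 23:18 ..
-rw-r--r--  1 agent agent 1794050 Dec  5 23:19 f_side0.npz
-rw-r--r--  1 agent agent 1794050 Dec  5 23:19 f_top0.npz
-rw-r--r--  1 agent agent 1794050 Dec  5 23:19 f_wrist0.npz
drwxr-xr-x  2 agent agent    4096 Dec  5 23:19 pics
```

View pics/side0.png

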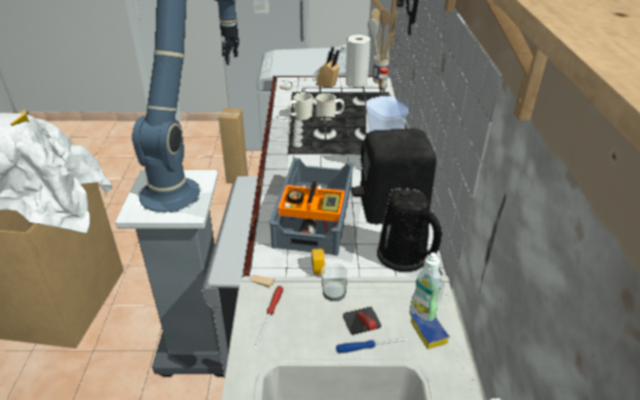

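View pics/top0.png

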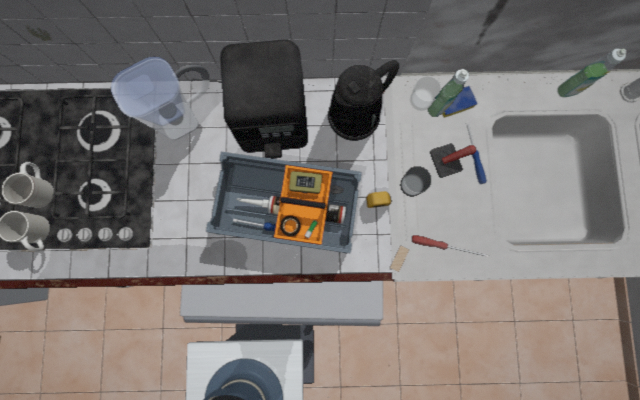

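View pics/wrist0.png

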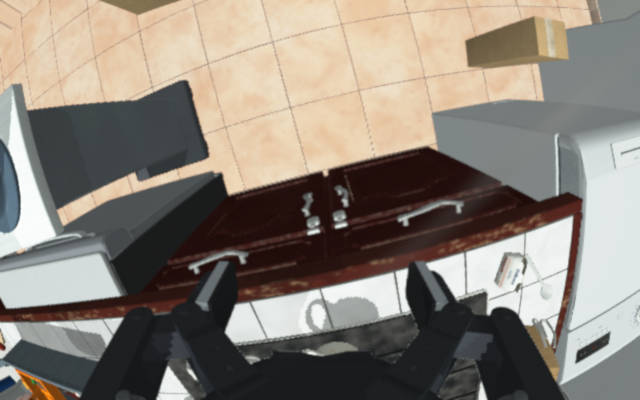

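The top view shows the crate at px (210–360, 155–250), with its long axis along world −y to the right and slightly turned. The tray is at (275–330, 165–245), the cartridge's nozzle points left (+y) near (240, 200), and its base is at about (342, 212). Next I'll measure these.

```bash
cat > h.py <<'E'
import numpy as np,cv2
def load(n): return dict(np.load(n))
def cloud(f):
    z=f["range_z"];v,u=np.mgrid[:400,:640]
    x=(u-f["cx"])/f["fx"]*z;y=(v-f["cy"])/f["fy"]*z
    P=np.stack([x,y,z],-1)-f["t"]
    return P@f["R"]   # world
def ray(f,u,v):
    d=np.array([(u-f["cx"])/f["fx"],(v-f["cy"])/f["fy"],1.])@f["R"]
    return -f["R"].T@f["t"],d
def onplane(f,u,v,z):
    o,d=ray(f,u,v);return o+d*(z-o[2])/d[2]
E
python3 - <<'E'
from h import *
for n,(a,b,c,d) in (("top",(140,260,200,440)),("side",(150,310,240,400))):
    f=load(f"f_{n}0.npz");im=f["image"][a:b,c:d,::-1]
    k=3 if n=="top" else 4
    im=cv2.resize(im,None,fx=k,fy=k,interpolation=cv2.INTER_CUBIC);cv2.imwrite(f"pics/{n}0z.png",im)
f=load("f_top0.npz");P=cloud(f);hsv=cv2.cvtColor(f["image"],cv2.COLOR_RGB2HSV)
print(hsv[170,250],hsv[157,250],hsv[200,285],P[170,250],P[157,250])
# rim: z 0.095-.115 not orange, within region
reg=np.zeros((400,640),bool);reg[145:260,200:370]=1
sat=hsv[...,1]
rim=reg&(abs(P[...,2]-.105)<.008)&(hsv[...,0]>90)&(hsv[...,0]<130)
print(rim.sum());q=P[rim][:,:2].astype(np.float32)
r=cv2.minAreaRect(q);print("rim rect",r,cv2.boxPoints(r))
org=reg&(hsv[...,0]>5)&(hsv[...,0]<20)&(sat>180)
print("orange",org.sum(),np.percentile(P[org][:,2],[5,25,50,75,95]))
m=org&(P[...,2]>.095);r=cv2.minAreaRect(P[m][:,:2].astype(np.float32));print(r)
b=reg&(P[...,2]>.118)&(P[...,2]<.15);print("bar",b.sum(),P[b].mean(0),np.percentile(P[b][:,2],[5,50,95]),cv2.minAreaRect(P[b][:,:2].astype(np.float32)))
E
```

```text
[101  46  78] [104  45 120] [105  27  38] [ 0.63662998 -0.01446285  0.0023233 ] [ 0.64870434 -0.03104656  0.10565521]
1411
rim rect ((0.5268518924713135, -0.12135203182697296), (0.38792017102241516, 0.2222064733505249), 80.53392028808594) [[ 0.38536215 -0.29439855]
 [ 0.60454285 -0.33094344]
 [ 0.66834164  0.05169448]
 [ 0.44916093  0.08823937]]
orange 2122 [0.07466083 0.07706423 0.07904376 0.08717172 0.10923145]
((0.4900858402252197, -0.16821010410785675), (0.127055361866951, 0.2525540888309479), 81.25495910644531)
bar 296 [ 0.51747411 -0.1718774   0.13579163] [0.13040118 0.13609275 0.13999838] ((0.5183318257331848, -0.17136214673519135), (0.1228199452161789, 0.016458502039313316), 80.35199737548828)
```

View pics/top0z.png

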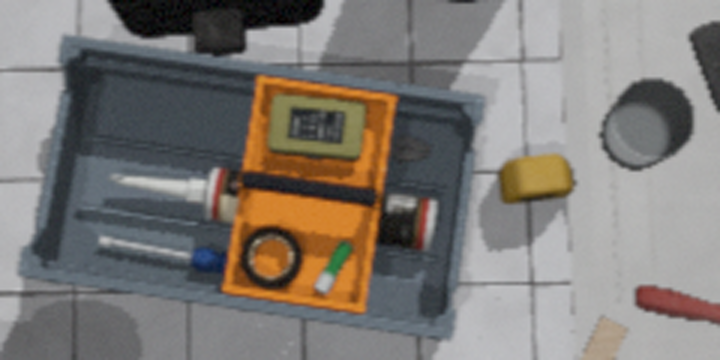

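View pics/side0z.png

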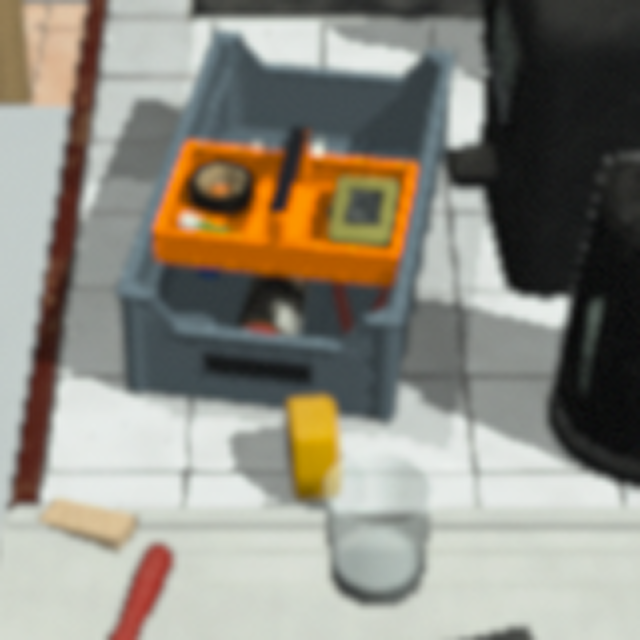

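The top cloud puts the crate at about (0.527, −0.121) with its y axis at 80.4°. The bar centre is (0.518, −0.171) with its top at 0.137, on the crate's midline to within 1 mm. I'll cross-check that in the side view and check IK along the plan.

```bash
cat >> h.py <<'E'
PSI=np.radians(-9.6); C0=np.array([0.527,-0.1214])
ex=np.array([np.cos(PSI),np.sin(PSI)]);ey=np.array([-np.sin(PSI),np.cos(PSI)])
def w(x,y,z): return np.r_[C0+x*ex+y*ey,z]
def c(P): P=np.asarray(P);d=P[...,:2]-C0;return np.stack([d@ex,d@ey,P[...,2]],-1)
def ori(delta): return [np.pi+delta,0,PSI]
E
python3 - <<'E'
from h import *
from plant import robot
f=load("f_side0.npz");P=cloud(f);Q=c(P)
reg=(abs(Q[...,0])<.14)&(abs(Q[...,1])<.22)
b=reg&(abs(Q[...,0])<.05)&(Q[...,2]>.12)&(Q[...,2]<.16)
print("bar side (crate fr)",b.sum(),np.median(Q[b],0),np.percentile(Q[b],[2,98],axis=0))
hs=cv2.cvtColor(f["image"],cv2.COLOR_RGB2HSV)
rim=reg&(abs(Q[...,2]-.105)<.008)&(hs[...,0]>90)&(hs[...,0]<130)
print("rim side",rim.sum(),np.percentile(Q[rim],[1,99],axis=0))
f=load("f_top0.npz");Qt=c(cloud(f));b=(abs(Qt[...,0])<.05)&(abs(Qt[...,1])<.19)&(Qt[...,2]>.12)&(Qt[...,2]<.16)
print("bar top",np.median(Qt[b],0),np.percentile(Qt[b],[2,98],axis=0))
# surroundings heights
for (x,y) in [(.14,0),(.14,.1),(.18,.05),(.2,.1)]:
    m=(abs(Qt[...,0]-x)<.015)&(abs(Qt[...,1]-y)<.015);print(x,y,np.percentile(Qt[m][:,2],[50,95]) if m.any() else None)
for n,p,d in [("abovebar",w(0,-.05,.25),0),("bar",w(0,-.05,.126),0),("home",w(0,.1225,.126),0),
   ("carup",w(0,-.05,.2),10),("car",w(0,-.05,.035),10),("car0",w(0,-.05,.035),0),("tilt",w(0,-.08,.09),-10),("out",w(0,-.17,.15),-10),("outT",w(0,-.17,.15),-20),("end",w(0,-.17,.25),5)]:
    q=robot.inverse_kinematics(p,ori(np.radians(d)));print(n,p.round(3),None if q is None else np.round(q,2))
E
```

```text
bar side (crate fr) 131 [ 0.00425666 -0.06475602  0.13260681] [[-0.00443803 -0.11578363  0.12281355]
 [ 0.01133736 -0.00024382  0.13887633]]
rim side 460 [[-0.10733394 -0.19882548  0.09729789]
 [ 0.1141361   0.18738974  0.10716105]]
bar top [-0.00113607 -0.05136415  0.13611108] [[-0.00822751 -0.10923439  0.12911994]
 [ 0.00766499  0.00831156  0.14066311]]
0.14 0 [1.25038956e-05 4.56053707e-03]
0.14 0.1 [0.16327802 0.24277936]
0.18 0.05 [0.26443332 0.27096625]
0.2 0.1 [0.2708374  0.27295032]
abovebar [ 0.519 -0.171  0.25 ] [-0.51  0.35  0.97  1.87 -0.33  1.09  0.42]
bar [ 0.519 -0.171  0.126] [-0.48  0.58  0.99  2.   -0.62  0.9   0.67]
home [ 0.547 -0.001  0.126] [-0.55  0.45  0.62  1.98 -0.35  0.82  0.1 ]
carup [ 0.519 -0.171  0.2  ] [-0.4   0.47  1.    1.91 -0.62  1.12  0.71]
car [ 0.519 -0.171  0.035] [-0.12  0.63  0.62  2.02 -0.76  0.79  0.84]
car0 [ 0.519 -0.171  0.035] [-0.43  0.75  0.95  2.05 -0.87  0.81  0.88]
tilt [ 0.514 -0.2    0.09 ] [-0.45  0.61  0.89  2.03 -0.44  0.72  0.5 ]
out [ 0.499 -0.289  0.15 ] [-0.23  0.49  0.79  1.94 -0.24  0.8   0.49]
outT [ 0.499 -0.289  0.15 ] [-0.24  0.45  0.67  1.97  0.1   0.73  0.13]
end [ 0.499 -0.289  0.25 ] [-0.32  0.55  1.18  1.79 -0.6   1.25  0.88]
```

```bash
python3 - <<'E'
from h import *
from plant import robot
robot.goto(w(0,-.05,.24),ori(0))
robot.grip(0.6)
s=robot.sense();print(s["t"],s["tcp_pos"].round(4),s["tcp_rot"].round(3),s["joint_pos"].round(2),s["opening"],robot.nose_length)
f=robot.grab_frame("wrist");cv2.imwrite("pics/wrist1.png",f["image"][:,:,::-1]);np.savez("f_wrist1.npz",**f)
t=robot.grab_frame("top");cv2.imwrite("pics/top1.png",t["image"][:,:,::-1])
E
```

```text
3.725 [ 0.5187 -0.1707  0.24  ] [-3.142 -0.    -0.168] [-0.5   0.36  0.96  1.88 -0.34  1.07  0.43] 0.6014521081597699 0.011
```

View pics/wrist1.png

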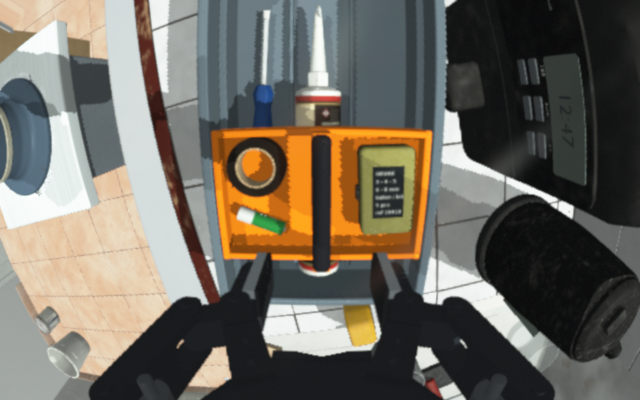

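View pics/top1.png

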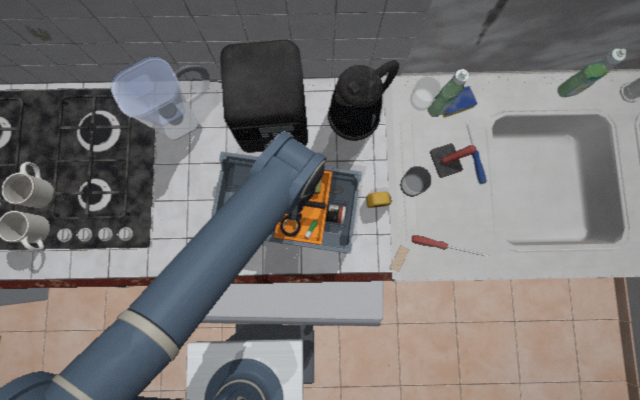

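The wrist view shows the bar running from (322,137) to (321,268), midway between the fingers. I'll ray-cast it, then pinch and slide if it agrees.

```bash
cat >> h.py <<'E'
def fray(f,u,v):
    d=np.array([u-f["cx"],v-f["cy"]])/f["fx"];r=np.hypot(*d)
    v3=np.r_[d/r*np.sin(r),np.cos(r)] if r>1e-9 else np.r_[0,0,1.]
    return -f["R"].T@f["t"],v3@f["R"]
def fplane(f,u,v,z):
    o,d=fray(f,u,v);return o+d*(z-o[2])/d[2]
def fcloud(f):
    v,u=np.mgrid[:400,:640];a=(u-f["cx"])/f["fx"];b=(v-f["cy"])/f["fx"];r=np.hypot(a,b)+1e-9
    t=np.tan(np.minimum(r,1.5))/r;z=f["range_z"]
    return (np.stack([a*t*z,b*t*z,z],-1)-f["t"])@f["R"]
E
python3 - <<'E'
from h import *
from plant import robot
f=load("f_wrist1.npz")
for u,v in [(322,137),(321,268)]: print(c(fplane(f,u,v,.137)).round(4))
Q=c(fcloud(f));h=cv2.cvtColor(f["image"],cv2.COLOR_RGB2HSV)
b=(abs(Q[...,0])<.03)&(Q[...,2]>.125)&(Q[...,2]<.15)&(abs(Q[...,1]+.05)<.08);b[270:]=0
print("bar",b.sum(),np.median(Q[b],0),np.percentile(Q[b],[2,98],axis=0))
rim=(abs(Q[...,2]-.105)<.006)&(abs(abs(Q[...,0])-.105)<.02)&(h[...,0]>90)&(h[...,0]<130);rim[260:]=0
for sg in(1,-1):
    m=rim&(Q[...,0]*sg>0);print("rim",sg,m.sum(),np.percentile(Q[m],[2,50,98],axis=0))
E
```

```text
[-0.0005  0.0059  0.137 ]
[-0.0013 -0.1063  0.137 ]
bar 2708 [-0.00129682 -0.04185279  0.13588612] [[-0.00906495 -0.10555742  0.13123088]
 [ 0.00656841  0.00762875  0.1376801 ]]
rim 1 2828 [[ 0.0982546  -0.11059013  0.10020595]
 [ 0.10322181  0.02761538  0.10440099]
 [ 0.10876033  0.12883624  0.10600467]]
rim -1 2872 [[-0.11136152 -0.11060868  0.1004332 ]
 [-0.10579947  0.02498142  0.1043513 ]
 [-0.10104753  0.12900369  0.10588683]]
```

```bash
cat >> h.py <<'E'
C0=C0-.0012*ex
E
python3 - <<'E'
from h import *
from plant import robot
robot.move_straight(w(0,-.05,.124),vel=.12)
robot.grip(0.0,30)
s=robot.sense();print(s["t"],s["opening"],s["tcp_pos"].round(4),s["wrist_force"].round(1))
r=robot.move_straight(w(0,.128,.124),vel=.07,contact_N=14)
s=robot.sense();print(r,s["t"],c(s["tcp_pos"]).round(4),s["wrist_force"].round(1),s["opening"])
robot.sleep(.25)
s=robot.sense();print(r,s["t"],c(s["tcp_pos"]).round(4),s["wrist_force"].round(1),s["opening"])
robot.grip(0.6)
robot.move_straight(w(0,.11,.23),vel=.15)
f=robot.grab_frame("top");cv2.imwrite("pics/top2.png",f["image"][:,:,::-1]);np.savez("f_top2.npz",**f)
f=robot.grab_frame("wrist");cv2.imwrite("pics/wrist2.png",f["image"][:,:,::-1]);np.savez("f_wrist2.npz",**f)
print(robot.sense()["t"])
E
```

```text
5.35 0.18296854266556567 [ 0.5184 -0.1706  0.1246] [1.8 0.3 2.6]
False 8.0417 [0.0008 0.1236 0.1246] [  0.7 -11.4   5.3] 0.1805279122896959
False 8.2917 [0.0008 0.1236 0.1246] [  1.6 -11.6   5.5] 0.18063443949162772
9.6917
```

View pics/top2.png

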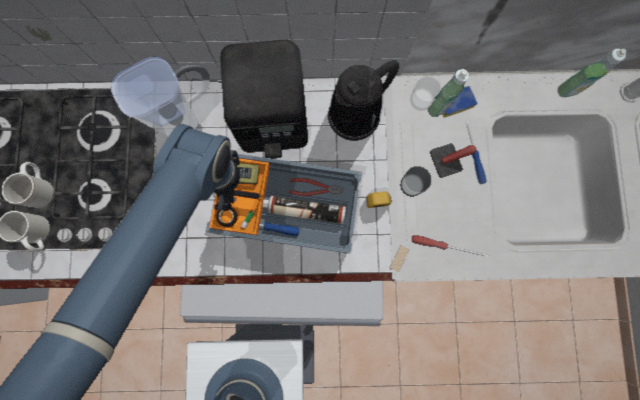

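View pics/wrist2.png

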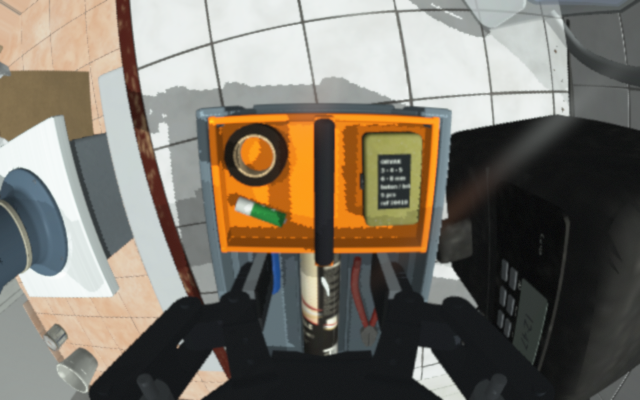

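The tray is home: the push force rose to 11.4 N at crate y 0.1236, and the top view shows it at the left end at (208–268, 160–235). The cartridge tube is now visible at (268–345, 195–225). Next I'll measure the cartridge and the tools beside it.

```bash
python3 - <<'E'
from h import *
from plant import robot
s=robot.grab_frame("side");np.savez("f_side2.npz",**s);cv2.imwrite("pics/side2z.png",cv2.resize(s["image"][150:310,240:400,::-1],None,fx=4,fy=4,interpolation=cv2.INTER_CUBIC))
for n in("top","side"):
    f=load(f"f_{n}2.npz");Q=c(cloud(f))
    for y in np.arange(-.18,.07,.02):
        m=(abs(Q[...,1]-y)<.01)&(abs(Q[...,0])<.095)&(Q[...,2]>-.01)&(Q[...,2]<.12)
        q=Q[m];mm=q[(abs(q[:,0])<.032)]
        t=mm[mm[:,2]>.035]
        L=q[q[:,0]<-.035];R=q[q[:,0]>.035]
        p=lambda a:np.round(np.percentile(a[:,2],95),3) if len(a)>3 else None
        print(n,round(y,2),len(t),p(mm),t[:,0].mean().round(4) if len(t) else None,"L",p(L),"R",p(R), "tops",t[:,0].min().round(3) if len(t) else'',t[:,0].max().round(3) if len(t) else '')
f=load("f_top2.npz")
cv2.imwrite("pics/top2z.png",cv2.resize(f["image"][150:260,200:365,::-1],None,fx=4.5,fy=4.5,interpolation=cv2.INTER_CUBIC))
E
```

```text
top -0.18 60 0.077 -0.0002 L 0.105 R 0.103 tops -0.031 0.031
top -0.16 93 0.055 -0.0041 L 0.074 R 0.019 tops -0.027 0.02
top -0.14 120 0.055 -0.0046 L 0.074 R 0.022 tops -0.026 0.021
top -0.12 120 0.054 -0.004 L 0.073 R 0.019 tops -0.026 0.021
top -0.1 119 0.054 -0.004 L 0.074 R 0.07 tops -0.026 0.021
top -0.08 119 0.053 -0.0042 L 0.072 R 0.022 tops -0.027 0.021
top -0.06 120 0.054 -0.0042 L 0.073 R 0.027 tops -0.027 0.022
top -0.04 119 0.055 -0.0042 L 0.075 R 0.025 tops -0.026 0.021
top -0.02 118 0.054 -0.0047 L 0.073 R 0.026 tops -0.027 0.02
top -0.0 116 0.054 -0.0045 L 0.074 R 0.02 tops -0.026 0.02
top 0.02 115 0.054 -0.0045 L 0.074 R 0.017 tops -0.027 0.021
top 0.04 107 0.054 -0.0046 L 0.072 R 0.02 tops -0.027 0.021
top 0.06 114 0.108 -0.0011 L 0.108 R 0.109 tops -0.031 0.031
side -0.18 32 0.071 0.0004 L 0.099 R 0.085 tops -0.03 0.031
side -0.16 19 0.052 0.0015 L None R None tops -0.013 0.018
side -0.14 55 0.051 0.0021 L 0.092 R None tops -0.02 0.022
side -0.12 51 0.051 0.0024 L 0.106 R None tops -0.022 0.021
side -0.1 55 0.051 0.0018 L 0.075 R 0.015 tops -0.022 0.021
side -0.08 48 0.05 0.002 L 0.072 R 0.017 tops -0.021 0.022
side -0.06 51 0.053 0.0024 L 0.071 R 0.016 tops -0.021 0.023
side -0.04 50 0.053 0.004 L 0.069 R 0.016 tops -0.02 0.024
side -0.02 49 0.051 0.0045 L 0.073 R 0.017 tops -0.022 0.023
side -0.0 46 0.051 0.0018 L 0.072 R 0.014 tops -0.019 0.023
side 0.02 45 0.051 0.0048 L 0.071 R 0.012 tops -0.021 0.025
side 0.04 28 0.069 0.0016 L 0.075 R 0.016 tops -0.021 0.028
side 0.06 170 0.113 0.0013 L 0.104 R 0.104 tops -0.032 0.031
```

View pics/top2z.png

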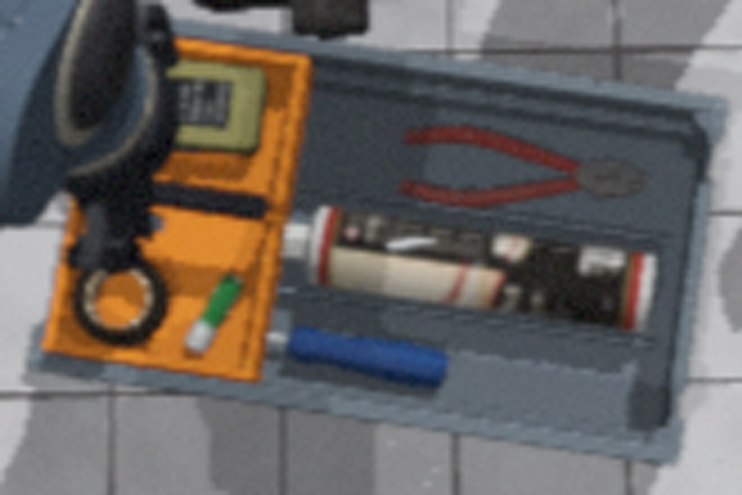

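View pics/side2z.png

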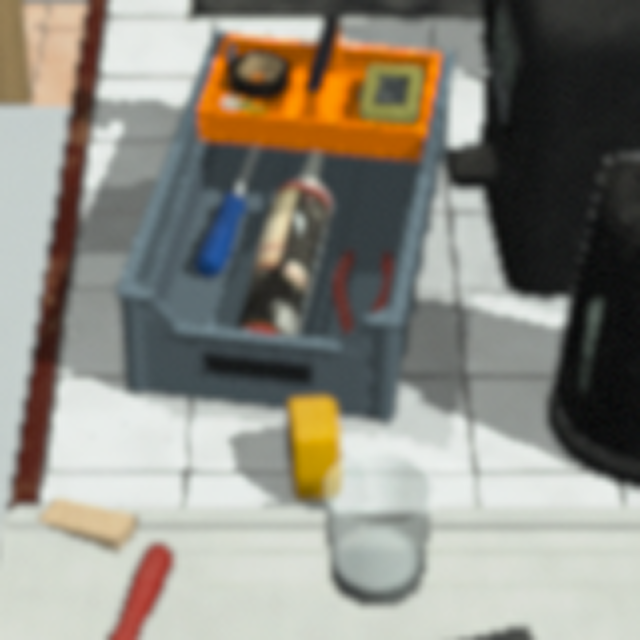

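```bash
python3 - <<'E'
from h import *
for n in("top","side"):
    f=load(f"f_{n}2.npz");Q=c(cloud(f))
    m=(abs(Q[...,0])<.016)&(Q[...,2]>.03)&(Q[...,2]<.065)&(Q[...,1]>-.18)&(Q[...,1]<.05);print(n,"tube y min/max",np.percentile(Q[m][:,1],[0.5,99.5]))
    print("   x:",[round(x,3) for x in np.arange(-.06,.07,.008)])
    for y in np.arange(-.16,.06,.02):
        print(round(y,2),[ (lambda q: int(1000*np.median(q)) if len(q)>1 else -99)(Q[(abs(Q[...,1]-y)<.01)&(abs(Q[...,0]-x)<.004)&(Q[...,2]<.12)][:,2]) for x in np.arange(-.06,.07,.008)])
f=load("f_top2.npz");k=4.5
for zx,zy,z in [(655,290,.028),(640,330,.028),(315,245,.028),(650,255,.05),(403,185,.02),(445,370,.02),(407,135,.02),(640,178,.02)]:
    print(zx,zy,c(onplane(f,200+zx/k,150+zy/k,z)).round(3))
E
```

```text
top tube y min/max [-0.16460077  0.04761377]
   x: [np.float64(-0.06), np.float64(-0.052), np.float64(-0.044), np.float64(-0.036), np.float64(-0.028), np.float64(-0.02), np.float64(-0.012), np.float64(-0.004), np.float64(0.004), np.float64(0.012), np.float64(0.02), np.float64(0.028), np.float64(0.036), np.float64(0.044), np.float64(0.052), np.float64(0.06), np.float64(0.068)]
-0.16 [4, 4, 4, 6, 17, 43, 49, 52, 52, 47, 39, 3, 9, 4, 2, 4, 3]
-0.14 [3, 2, 3, 3, 14, 45, 50, 52, 51, 48, 41, 3, 12, 3, 3, 12, 16]
-0.12 [5, 4, 3, 7, 16, 44, 50, 53, 51, 48, 39, 5, 14, 4, 5, 11, 16]
-0.1 [3, 3, 3, 7, 17, 44, 52, 52, 51, 47, 40, 5, 14, 3, 4, 16, 7]
-0.08 [5, 4, 4, 6, 17, 44, 50, 51, 52, 48, 41, 3, 12, 4, 16, 7, 5]
-0.06 [3, 4, 4, 6, 15, 45, 51, 52, 51, 46, 40, 4, 14, 15, 15, 5, 4]
-0.04 [22, 3, 4, 4, 29, 44, 50, 52, 52, 47, 39, 3, 15, 16, 5, 4, 4]
-0.02 [25, 5, 4, 6, 14, 43, 51, 52, 51, 48, 39, 4, 15, 16, 3, 4, 3]
-0.0 [26, 3, 4, 8, 20, 44, 50, 50, 51, 48, 39, 3, 13, 12, 5, 4, 5]
0.02 [25, 3, 3, 7, 16, 44, 50, 52, 50, 47, 40, 3, 14, 3, 5, 3, 4]
0.04 [24, 2, 5, 8, 8, 46, 50, 51, 51, 49, 42, 4, 1
[... 734 characters left out ...]
2, 12, 39, 43, 47, 48, 45, 38, 1, 4, 1, 9, 12, 3]
-0.06 [0, 1, 0, 0, 12, 40, 46, 49, 49, 45, 35, 1, 10, 7, 15, 2, 0]
-0.04 [15, 6, 1, 1, 12, 38, 47, 48, 49, 45, 37, 3, 10, 12, 4, 1, 0]
-0.02 [24, 10, 1, 1, 13, 38, 43, 48, 47, 47, 38, 3, 8, 11, 6, 1, 0]
-0.0 [23, 17, 0, 0, 14, 39, 46, 49, 49, 46, 39, 3, 10, 3, 8, 0, 1]
0.02 [20, 3, 1, 1, 14, 37, 46, 45, 49, 47, 37, 0, 11, 2, 1, 1, 2]
0.04 [22, 12, 1, 1, 15, 37, 43, 46, 46, 47, 31, 1, 14, 2, 1, 1, 1]
655 290 [-0.    -0.172  0.028]
640 330 [-0.027 -0.166  0.028]
315 245 [-0.004  0.045  0.028]
650 255 [ 0.018 -0.165  0.05 ]
403 185 [ 0.044 -0.003  0.02 ]
445 370 [-0.069 -0.048  0.02 ]
407 135 [ 0.076 -0.001  0.02 ]
640 178 [ 0.071 -0.153  0.02 ]
```

```bash
cat > plan.py <<'E'
import numpy as np
def body():
    prof=[(0,25),(227,25),(227,12),(251,12),(251,7),(311,6)]
    pts=[]
    for (a,r),(b,q) in zip([(0,0)]+prof,prof+[(311,0)]):
        n=max(2,int(max(abs(b-a),abs(r-q))/2));
        for t in np.linspace(0,1,n): pts+= [(a+(b-a)*t,(r+(q-r)*t)*s) for s in(1,-1)]
    return np.array(pts)/1000
B=body()
def rectd(p,x0,x1,z0,z1):
    dx=np.maximum(x0-p[:,0],p[:,0]-x1);dz=np.maximum(z0-p[:,1],p[:,1]-z1)
    return np.where((dx>0)&(dz>0),np.hypot(dx,dz),np.maximum(dx,dz)).min()
def clear(yb,zb,th):
    d=np.array([np.cos(th),-np.sin(th)]);n=np.array([np.sin(th),np.cos(th)])
    p=np.array([yb,zb])+B[:,:1]*d+B[:,1:]*n
    tip=np.array([yb,zb])+.309*d
    return dict(floor=rectd(p,-.185,.185,-.2,.004),wall=rectd(p,-.19,-.185,-.2,.075),tray=rectd(p,.06,.187,.075,.107),wallp=rectd(p,.185,.19,-.2,.075)),tip
WP=[(-.170,.0285,0),(-.170,.036,0),(-.168,.072,7),(-.167,.108,14),(-.172,.132,19),(-.24,.158,20),(-.285,.176,20)]
if __name__=="__main__":
    for a,b in zip(WP,WP[1:]):
        for t in (0.01,.25,.5,.75,1):
            v=np.array(a)*(1-t)+np.array(b)*t
            c,tip=clear(v[0],v[1],np.radians(v[2]));print(v.round(3),{k:int(1000*x) for k,x in c.items()},tip.round(3))
E
python3 plan.py
python3 - <<'E'
from h import *
f=load("f_wrist1.npz");P=fcloud(f)
R=cv2.Rodrigues(np.array([0,0,0.]))[0]
tcp=np.array([.5187,-.1707,.24]);D=P-tcp
x=D[...,:2]@ex;y=D[...,:2]@ey;z=D[...,2]
m=(abs(x)<.08)&(abs(y)<.02)&(z>-.05)&(z<.1);print(m.sum())
for sg in(1,-1):
    k=m&(x*sg>0);print(sg,k.sum(),"tip z rel TCP",np.percentile(z[k],[0,1,3,10,50]).round(4),"x",np.percentile(x[k],[1,50,99]).round(3),"y",np.percentile(y[k],[1,99]).round(3))
    lo=k&(z<np.percentile(z[k],10));print("  low x",np.percentile(x[lo],[1,50,99]).round(3))
f=load("f_top0.npz")
for zx,zy in [(110,180)]: print("nozzle tip",c(onplane(f,200+zx/3,140+zy/3,.028)))
f=load("f_wrist1.npz");print("nozzle tip wrist",c(fplane(f,319,6,.028)))
for u in (302,338): print("tube end wrist",c(fplane(f,u,92,.04)))
E
```

```text
[-0.17   0.029  0.   ] {'floor': 0, 'wall': 14, 'tray': 21, 'wallp': 44} [0.139 0.029]
[-0.17  0.03  0.  ] {'floor': 1, 'wall': 14, 'tray': 19, 'wallp': 44} [0.139 0.03 ]
[-0.17   0.032  0.   ] {'floor': 3, 'wall': 14, 'tray': 18, 'wallp': 44} [0.139 0.032]
[-0.17   0.034  0.   ] {'floor': 5, 'wall': 14, 'tray': 16, 'wallp': 44} [0.139 0.034]
[-0.17   0.036  0.   ] {'floor': 6, 'wall': 14, 'tray': 14, 'wallp': 44} [0.139 0.036]
[-0.17   0.036  0.07 ] {'floor': 7, 'wall': 14, 'tray': 14, 'wallp': 43} [0.139 0.036]
[-0.17   0.045  1.75 ] {'floor': 9, 'wall': 14, 'tray': 12, 'wallp': 43} [0.139 0.036]
[-0.169  0.054  3.5  ] {'floor': 11, 'wall': 14, 'tray': 9, 'wallp': 43} [0.139 0.035]
[-0.168  0.063  5.25 ] {'floor': 13, 'wall': 14, 'tray': 7, 'wallp': 43} [0.139 0.035]
[-0.168  0.072  7.   ] {'floor': 15, 'wall': 13, 'tray': 5, 'wallp': 43} [0.139 0.034]
[-0.168  0.072  7.07 ] {'floor': 15, 'wall': 13, 'tray': 5, 'wallp': 43} [0.139 0.034]
[-0.168  0.081  8.75 ] {'floor': 17, 'wall': 13, 'tray': 3, 'wallp': 44} [0.138 0.034]
[-0.168  0.09  10.5  ] {'floor': 20, 'wall': 12, 'tray': 1,
[... 1306 characters left out ...]
tray': 29, 'wallp': 153} [0.028 0.061]
[-0.274  0.172 20.   ] {'floor': 55, 'wall': 35, 'tray': 39, 'wallp': 164} [0.017 0.066]
[-0.285  0.176 20.   ] {'floor': 59, 'wall': 35, 'tray': 50, 'wallp': 175} [0.005 0.07 ]
33576
1 16621 tip z rel TCP [-0.0086 -0.0004  0.008   0.0297  0.0664] x [0.001 0.036 0.064] y [-0.011  0.019]
  low x [0.024 0.026 0.038]
-1 16955 tip z rel TCP [-0.0083 -0.0003  0.0084  0.0304  0.0668] x [-0.066 -0.037 -0.001] y [-0.011  0.019]
  low x [-0.04  -0.028 -0.026]
nozzle tip [-0.00566091  0.14098933  0.028     ]
nozzle tip wrist [-0.00232306  0.14298495  0.028     ]
tube end wrist [-0.02006404  0.04371916  0.04      ]
tube end wrist [0.01766571 0.04367515 0.04      ]
```

```bash
sed -i 's/^WP=.*/WP=[(-.169,.0285,0),(-.170,.035,0),(-.170,.066,7),(-.169,.098,14),(-.174,.126,19),(-.24,.153,20),(-.285,.173,20)]/' plan.py; python3 plan.py | awk '{print}' | grep -v "wallp': 1[0-9][0-9]" | sed -n '6,30p'
python3 - <<'E'
from h import *
from plant import robot
d=np.radians(10);tz=np.array([np.sin(d),-np.cos(d)])
tgt=np.array([-.055,.0289])
a=tgt-.15*tz
robot.goto(w(-.002,a[0],.23),ori(d)); print(robot.sense()["t"])
robot.grip(.75,26)
f=robot.grab_frame("wrist");cv2.imwrite("pics/wrist3.png",f["image"][:,:,::-1]);np.savez("f_wrist3.npz",**f)
b=tgt-.05*tz
robot.move_straight(w(-.002,*b),vel=.15)
f=robot.grab_frame("wrist");cv2.imwrite("pics/wrist4.png",f["image"][:,:,::-1]);np.savez("f_wrist4.npz",**f)
s=robot.sense();print(s["t"],c(s["tcp_pos"]).round(4),s["wrist_force"].round(1),s["joint_pos"].round(2))
E
```

```text
[-0.17   0.035  0.07 ] {'floor': 6, 'wall': 14, 'tray': 15, 'wallp': 43} [0.139 0.035]
[-0.17   0.043  1.75 ] {'floor': 6, 'wall': 14, 'tray': 14, 'wallp': 43} [0.139 0.033]
[-0.17  0.05  3.5 ] {'floor': 7, 'wall': 13, 'tray': 13, 'wallp': 44} [0.138 0.032]
[-0.17   0.058  5.25 ] {'floor': 8, 'wall': 12, 'tray': 12, 'wallp': 44} [0.138 0.03 ]
[-0.17   0.066  7.   ] {'floor': 9, 'wall': 11, 'tray': 11, 'wallp': 45} [0.137 0.028]
[-0.17   0.066  7.07 ] {'floor': 9, 'wall': 11, 'tray': 11, 'wallp': 45} [0.137 0.028]
[-0.17   0.074  8.75 ] {'floor': 10, 'wall': 11, 'tray': 10, 'wallp': 46} [0.136 0.027]
[-0.17   0.082 10.5  ] {'floor': 12, 'wall': 10, 'tray': 9, 'wallp': 47} [0.134 0.026]
[-0.169  0.09  12.25 ] {'floor': 13, 'wall': 10, 'tray': 8, 'wallp': 49} [0.133 0.024]
[-0.169  0.098 14.   ] {'floor': 12, 'wall': 9, 'tray': 8, 'wallp': 50} [0.131 0.023]
[-0.169  0.098 14.05 ] {'floor': 12, 'wall': 9, 'tray': 8, 'wallp': 50} [0.131 0.023]
[-0.17   0.105 15.25 ] {'floor': 13, 'wall': 10, 'tray': 7, 'wallp': 53} [0.128 0.024]
[-0.172  0.112 16.5  ] {'floor': 13, 'wall': 14, 'tray': 7, 'wallp': 56} [0.125 0.024]
[-0.173  0.119 17.75 ] {'floor': 14, 'wall': 20, 'tray': 9, 'wallp': 59} [0.122 0.025]
[-0.174  0.126 19.   ] {'floor': 15, 'wall': 26, 'tray': 11, 'wallp': 62} [0.118 0.025]
[-0.175  0.126 19.01 ] {'floor': 15, 'wall': 26, 'tray': 11, 'wallp': 63} [0.117 0.026]
[-0.19   0.133 19.25 ] {'floor': 20, 'wall': 27, 'tray': 16, 'wallp': 79} [0.101 0.031]
[-0.207  0.14  19.5  ] {'floor': 26, 'wall': 28, 'tray': 21, 'wallp': 96} [0.084 0.036]
10.5333
12.0833 [-0.0013 -0.0641  0.0791] [ 0.2 -0.1 -0.2] [-0.19  0.59  0.75  2.   -0.74  0.9   0.84]
```

View pics/wrist3.png

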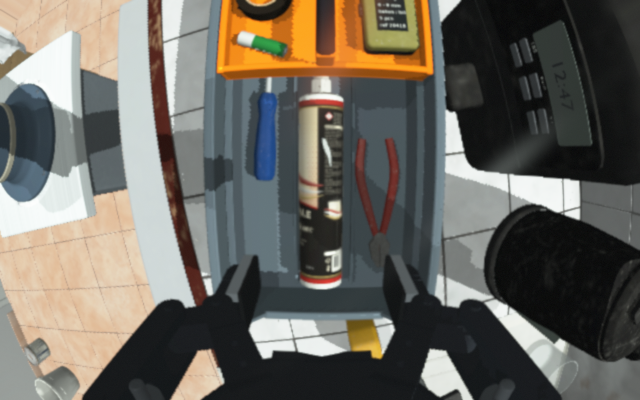

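View pics/wrist4.png

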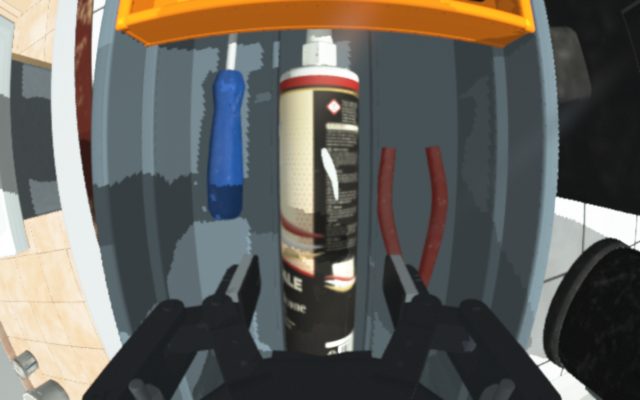

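The tube spans (281–357) and the fingertips (255–385), so it is centred. I'll check its ends from this view, then descend and grip gently.

```bash
python3 - <<'E'
from h import *
from plant import robot
f=load("f_wrist3.npz")
for u,v in[(320,288),(320,94),(299,200),(342,200)]: print(c(fplane(f,u,v,.053 if u==320 else .03)).round(4))
f4=load("f_wrist4.npz");Q=c(fcloud(f4));m=(abs(Q[...,0]+.001)<.01)&(Q[...,2]<.07)&(Q[...,1]<.03)&(Q[...,1]>-.04);m[250:]=0
print("tube top z (wrist)",np.percentile(Q[m][:,2],[50,95]))
f3=f;Q3=c(fcloud(f3));m=(abs(Q3[...,0])<.012)&(Q3[...,2]>.045)&(Q3[...,2]<.06)&(Q3[...,1]<.058);print("tube y",np.percentile(Q3[m][:,1],[0.3,50,99.7]),np.median(Q3[m][:,2]))
d=np.radians(10)
r=robot.move_straight(w(-.002,-.055,.0289),vel=.06,contact_N=10)
s=robot.sense();print(r,s["t"],c(s["tcp_pos"]).round(4),s["wrist_force"].round(1))
robot.grip(0.5,26)
s=robot.sense();print(s["t"],s["opening"],c(s["tcp_pos"]).round(4),s["wrist_force"].round(1))
for n in("wrist","top"):
    f=robot.grab_frame(n);cv2.imwrite(f"pics/{n}5.png",f["image"][:,:,::-1])
E
```

```text
[-0.004  -0.1656  0.053 ]
[-0.0045  0.0445  0.053 ]
[-0.0278 -0.0696  0.03  ]
[ 0.0204 -0.0694  0.03  ]
tube top z (wrist) [0.05144478 0.05279808]
tube y [-0.18737754 -0.05807235  0.04635056] 0.051164224198471525
False 13.0667 [-0.0017 -0.0552  0.0292] [-0.8  0.7 -0. ]
13.35 0.5467081506374312 [-0.0017 -0.0553  0.0294] [ 0.5 -0.   2.8]
```

View pics/wrist5.png

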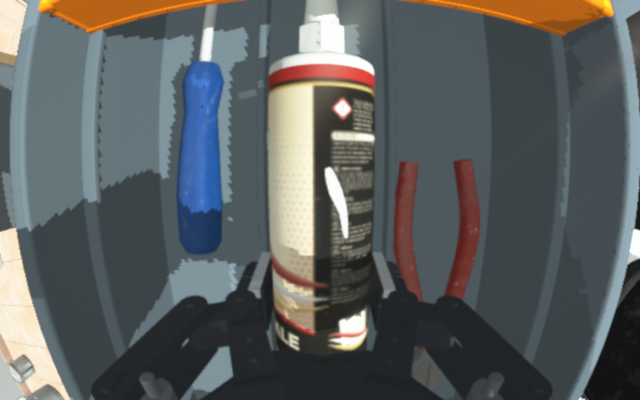

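```bash
cat >> h.py <<'E'
def tcp_for(yb,zb,thd,s=.114,n=.001,x=-.002):
    th=np.radians(thd)
    return w(x,yb+s*np.cos(th)+n*np.sin(th),zb-s*np.sin(th)+n*np.cos(th)),ori(np.radians(10-thd))
E
python3 - <<'E'
from h import *
from plan import WP
from plant import robot
robot.grip(0.3,26)
s=robot.sense();print(s["t"],s["opening"],s["wrist_force"].round(1))
for k in (1,2):
    p,o=tcp_for(*WP[k]);r=robot.move_straight(p,vel=.03 if k==1 else .035,attitude=o,contact_N=12)
    s=robot.sense();print(k,r,s["t"],(s["tcp_pos"]-p).round(4),s["wrist_force"].round(1),s["torque"].round(2),s["opening"].round(3))
    if r: break
for n in("wrist","top","side"):
    f=robot.grab_frame(n);np.savez(f"f_{n}6.npz",**f);cv2.imwrite(f"pics/{n}6.png",f["image"][:,:,::-1])
f=load("f_side6.npz");cv2.imwrite("pics/side6z.png",cv2.resize(f["image"][150:310,240:400,::-1],None,fx=4,fy=4,interpolation=cv2.INTER_CUBIC)[:600])
E
```

```text
13.6667 0.5449667707076244 [-1.2 -0.6  5.5]Traceback (most recent call last):
  File "<stdin>", line 8, in <module>
AttributeError: 'float' object has no attribute 'round'
```

```bash
python3 - <<'E'
from h import *
from plan import WP
from plant import robot
s=robot.sense();print(s["t"],c(s["tcp_pos"]).round(4),s["wrist_force"].round(1),s["opening"])
for k in (1,2):
    p,o=tcp_for(*WP[k]);r=robot.move_straight(p,vel=.03 if k==1 else .035,attitude=o,contact_N=12)
    s=robot.sense();print(k,r,s["t"],(s["tcp_pos"]-p).round(4),s["wrist_force"].round(1),s["torque"].round(2),s["opening"])
    if r: break
for n in("wrist","top","side"):
    f=robot.grab_frame(n);np.savez(f"f_{n}6.npz",**f);cv2.imwrite(f"pics/{n}6.png",f["image"][:,:,::-1])
f=load("f_side6.npz");cv2.imwrite("pics/side6z.png",cv2.resize(f["image"][150:300,240:400,::-1],None,fx=4,fy=4,interpolation=cv2.INTER_CUBIC)[:600])
E
```

```text
14.0583 [-0.0022 -0.0558  0.0358] [ 0.3  0.8 -2.5] 0.5462645955759386
1 False 14.3083 [-0.0001  0.0001 -0.0002] [-0.1 -0.6 -3. ] [-0.31  0.01 -0.03] 0.5478975210644284
2 False 14.95 [-0.0001  0.0001 -0.    ] [-0.1 -0.1 -2.5] [-0.08  0.   -0.01] 0.5461825876872051
```

View pics/side6z.png

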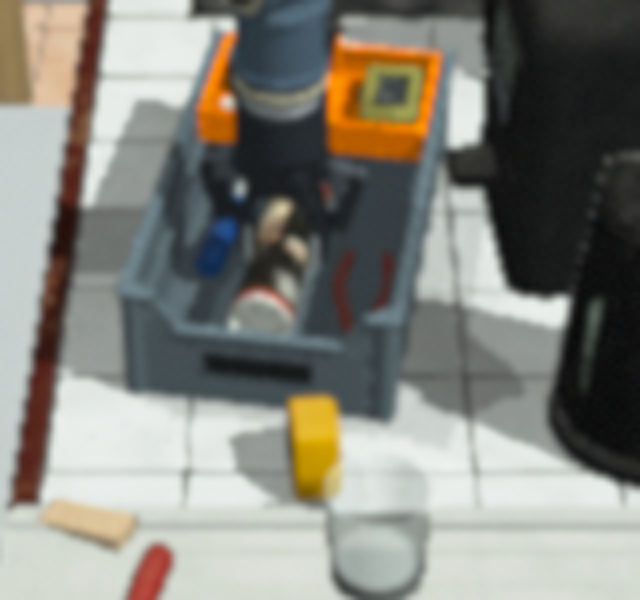

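View pics/wrist6.png

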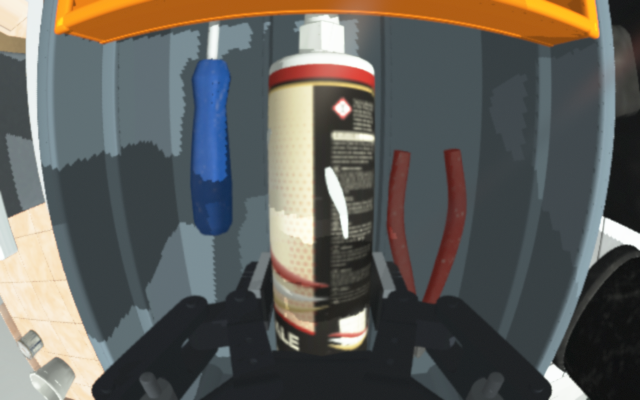

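The wrist view shows the collar still at (320, 60), so the cartridge hasn't slipped. In the side view its base is rising inside the crate. I'll continue tilting and drawing out.

```bash
python3 - <<'E'
from h import *
from plan import WP
from plant import robot
for k in (3,4):
    p,o=tcp_for(*WP[k]);r=robot.move_straight(p,vel=.03,attitude=o,contact_N=8)
    s=robot.sense();print(k,r,s["t"],(s["tcp_pos"]-p).round(4),s["wrist_force"].round(1),s["torque"].round(2),s["opening"])
    if r: break
robot.sleep(.15)
for n in("wrist","top","side"):
    f=robot.grab_frame(n);np.savez(f"f_{n}7.npz",**f);cv2.imwrite(f"pics/{n}7.png",f["image"][:,:,::-1])
f=load("f_side7.npz");cv2.imwrite("pics/side7z.png",cv2.resize(f["image"][150:300,240:400,::-1],None,fx=4,fy=4,interpolation=cv2.INTER_CUBIC)[:600])
# base centre from top cloud: highest part of cartridge near y<-.13
for n in("top","side"):
    Q=c(cloud(load(f"f_{n}7.npz")));m=(abs(Q[...,0]+.002)<.008)&(Q[...,1]>-.2)&(Q[...,1]<-.12)&(Q[...,2]>.11)&(Q[...,2]<.17)
    q=Q[m];print(n,len(q), np.percentile(q[:,1],[1,99]).round(3),np.polyfit(q[:,1],q[:,2],1).round(3) if len(q)>9 else'')
E
```

```text
3 False 15.8583 [-0.0001 -0.0001 -0.0001] [ 0.1 -0.1 -3.9] [ 0.12  0.02 -0.03] 0.5483105997799662
4 False 16.675 [-0.0001  0.0001 -0.0001] [-1.  -1.4 -3.1] [ 0.26 -0.08  0.01] 0.5469190310935895
top 105 [-0.162 -0.121] [-0.341  0.092]
side 51 [-0.169 -0.122] [-0.349  0.078]
```

View pics/side7z.png

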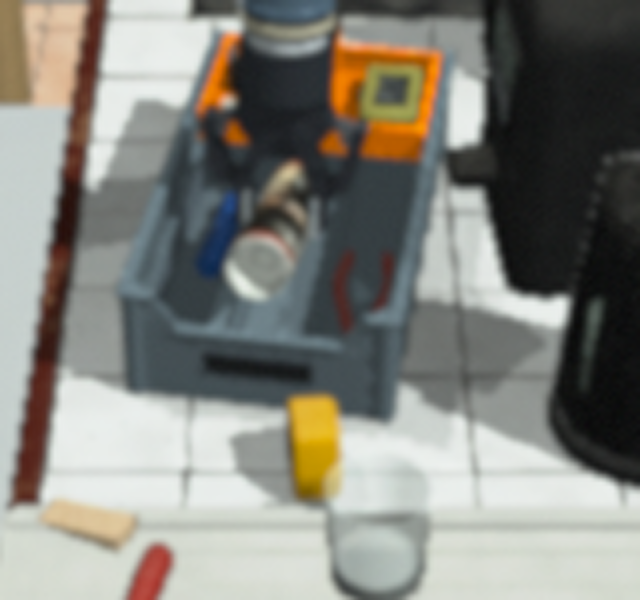

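View pics/wrist7.png

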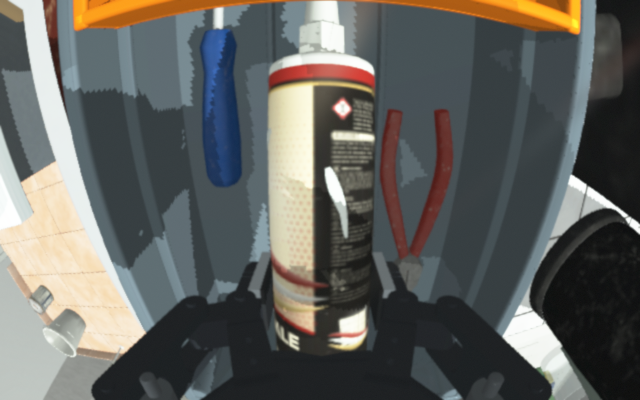

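The top-view slope is 0.341 (18.8°), with base centre z about 0.124 and the nozzle tip about 0.025. Both are on plan and the grip hasn't changed. Next: draw out along the axis, lift, and level.

```bash
python3 - <<'E'
from h import *
from plan import WP
from plant import robot
L=[WP[5],WP[6],(-.285,.27,20),(-.285,.26,6)]
for k,wp in enumerate(L):
    p,o=tcp_for(*wp);r=robot.move_straight(p,vel=[.04,.04,.06,.03][k],attitude=o,contact_N=8 if k<2 else None)
    s=robot.sense();print(k,r,s["t"],(s["tcp_pos"]-p).round(4),s["wrist_force"].round(1),s["torque"].round(2),s["opening"])
    if r: break
robot.sleep(.5)
for n in("wrist","top","side"):
    f=robot.grab_frame(n);np.savez(f"f_{n}8.npz",**f);cv2.imwrite(f"pics/{n}8.png",f["image"][:,:,::-1])
for n in("top","side"):
    Q=c(cloud(load(f"f_{n}8.npz")));m=(abs(Q[...,0]+.002)<.008)&(Q[...,1]>-.3)&(Q[...,1]<-.23)&(Q[...,2]>.2)&(Q[...,2]<.31)
    q=Q[m];print(n,len(q), np.percentile(q[:,1],[1,99]).round(3),np.polyfit(q[:,1],q[:,2],1).round(3) if len(q)>9 else'')
s=robot.sense();print(s["t"],s["joint_velocities"].round(3),s["wrist_force"].round(1))
E
```

```text
0 False 18.9083 [ 0.      0.0002 -0.0001] [-0.3 -0.8 -3.4] [ 0.29 -0.03 -0.07] 0.5478355786155887
1 False 20.2917 [ 0.0001  0.0004 -0.0002] [ 0.4  0.  -2.6] [ 0.26 -0.02  0.01] 0.5493103858853945
2 False 22.0583 [-0.0002  0.0001 -0.0003] [ 0.   0.4 -3.5] [ 0.22 -0.05 -0.02] 0.5493552135762307
3 False 22.8167 [-0.      0.0003 -0.0004] [ 0.2  0.1 -3.3] [-0.16  0.02  0.  ] 0.5475781434612446
top 60 [-0.278 -0.254] [-0.159  0.24 ]
side 140 [-0.288 -0.232] [0.468 0.376]
23.4667 [ 0.001 -0.001 -0.001  0.     0.002 -0.001  0.001] [-0.1  0.5 -2.8]
```

View pics/side8.png

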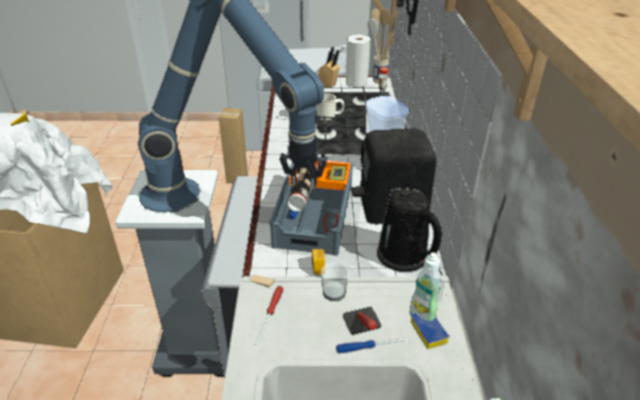

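View pics/wrist8.png

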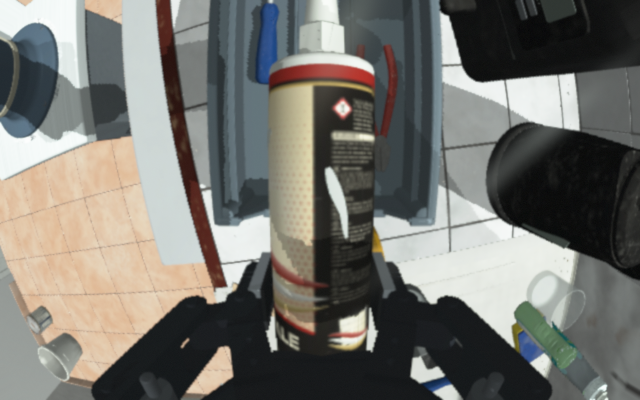

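View pics/top8.png

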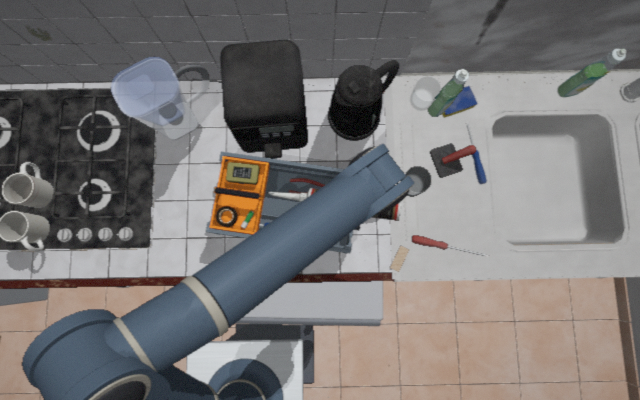

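The cartridge is in the air, its collar still at (320, 60) in the wrist view. The tape measure (319,262), glass (335,282) and screwdriver (273,300) are at the same side-view pixels as before. I'll make a last check of the tray and nozzle, then hand in.

```bash
python3 - <<'E'
from h import *
from plant import robot
t=load("f_top8.npz");Q=c(cloud(t));h=cv2.cvtColor(t["image"],cv2.COLOR_RGB2HSV)
b=(abs(Q[...,0])<.03)&(Q[...,2]>.12)&(Q[...,2]<.15)&(Q[...,1]>.04)&(h[...,2]<90);print("bar y",np.percentile(Q[b][:,1],[2,98]))
for u,v in((278,195),(290,195),(300,195)): print("noz",Q[v,u].round(3))
a=load("f_side0.npz");s8=load("f_side8.npz")
print("bystander side diff",[np.abs(a["image"][y0:y1,x0:x1].astype(int)-s8["image"][y0:y1,x0:x1]).mean().round(2) for x0,x1,y0,y1 in((308,328,247,277),(320,350,262,302),(255,288,283,345))])
ok=np.percentile(Q[b][:,1],98)>.165
s=robot.sense();print(s["t"],s["opening"],c(s["tcp_pos"]).round(3))
if ok: robot.close_job();print("handed in")
E
```

```text
bar y [0.06506855 0.17510972]
noz [-0.005  0.002  0.234]
noz [-0.002 -0.027  0.242]
noz [ 0.001 -0.05   0.245]
bystander side diff [np.float64(5.67), np.float64(7.63), np.float64(6.82)]
23.4667 0.546557901511947 [-0.002 -0.172  0.249]
the job is handed in; nothing more can be done
handed in
```

I slid the tray home, drew the cartridge out diagonally past it, and handed the job in with the cartridge held nearly level above the crate, at about 23.5 s of the 51 s. The hand-in gives no verdict, so the results below are my own checks.

- **Tray:** I pinched the bar and slid it until the push force rose to 11 N at the +y stop. In the last picture the bar ran from crate y 65 to 175 mm, so its middle is within about 3 mm of home.
- **Cartridge drawn out:** I gripped the tube about 114 mm from the base with the grip set to 26 N. I tipped the base up about 19° (base about 0.124 m, nozzle about 0.025 m by the planned path), drew it out along its axis, lifted it and levelled it to about 6°. No move hit its contact stop, and no picture showed it slipping in the grip.
- **At hand-in:** by the commanded pose the base is about 0.26 m above the worktop. The nozzle measured about 0.234 m. The arm was still, and the wrist felt 3 N, the weight of the cartridge.

**Checks that disagreed or were weak:**
- The side and top cameras differed by 3–7 mm on the crate and bar, so I went by the top and wrist cameras.
- The last tilt estimates from depth were unreliable: 9° from the top camera, and the side camera's reading was nonsense because the gripper was in the way. I relied on the arm's pose and the unchanged wrist view.
- The tape measure, glass and screwdriver look unmoved at the same side-view pixels. The picture difference there was 6–8 grey levels, and I had no noise baseline to compare it with.
- The squeeze on the cartridge could not be measured directly.

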